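Build the sieve stack on the sieve shaker

TASK

Set up the little sieve stack on the sieve shaker ready for a run: stand the receiver pan on the shaker's round plate, inside its rim, nest the three sieves on it with the finest mesh at the bottom and the coarsest at the top, and close it with the lid, every piece upright and fully home in the one below. Leave the Petri dishes and the jar where they stand, and keep off the balance.

Things in the scene. Friction and masses are not known exactly. Their poses are not given: they have to be found in the camera images.
- shaker_plate (a point): Centre of the flat top, 78 mm above the bench, of the round aluminium plate (94 mm) on the sieve shaker, a fixed white box 150 mm wide, blue band, display step on the robot's side, left or right of the sieves; z up. A rim on the plate, 78 mm inside, 86 mm outside, 4 mm high, surrounds the receiver's place.
- receiver: Loose receiver pan: plain steel cup with a solid floor, 62 mm outside, 56 mm inside diameter, 28 mm tall, wall 3 mm, floor 4 mm, straight sides, 0.085 kg, upright on the bench. Origin: centre of its underside; z up.
- fine_sieve: Loose sieve with the FINEST mesh (1.25 mm openings, like grey cloth). Plain steel ring 62 mm across (inside 56), 32 mm tall: straight frame 7 to 32 mm above the origin, below it a skirt tapering 52 to 48 mm across that drops into the piece below. Fully home, its origin is 25 mm above a sieve's, 21 mm above the receiver's. 0.09 kg, upright, any turn. Origin: centre of the underside, z up.
- medium_sieve: Loose sieve with the MIDDLE mesh (5 mm openings, a close grid). Plain steel ring 62 mm across (inside 56), 32 mm tall: straight frame 7 to 32 mm above the origin, below it a skirt tapering 52 to 48 mm across that drops into the piece below. Fully home, its origin is 25 mm above a sieve's, 21 mm above the receiver's. 0.09 kg, upright, any turn. Origin: centre of the underside, z up.
- coarse_sieve: Loose sieve with the COARSEST mesh (12 mm openings, few wires). Plain steel ring 62 mm across (inside 56), 32 mm tall: straight frame 7 to 32 mm above the origin, below it a skirt tapering 52 to 48 mm across that drops into the piece below. Fully home, its origin is 25 mm above a sieve's, 21 mm above the receiver's. 0.09 kg, upright, any turn. Origin: centre of the underside, z up.
- lid: Loose lid: steel disc 62 mm across, 7 to 11 mm above the origin, a skirt below it (7 mm deep, 52 tapering to 48 mm) that drops into the top sieve, a black knob 18 mm across, 11 to 29 mm above the origin; 0.065 kg; lies skirt down. Origin: centre of the skirt's underside; z up. Fully on a sieve its origin is 25 mm above the sieve's.
- dishes: Bystander, loose: a pile of three closed clear Petri dishes, pale greenish from above, 59 mm across, 45 mm tall, standing among the sieves. Origin: centre of its underside, z up.
- jar: Bystander, loose: amber glass sample jar with a white cap, 60 mm across, 85 mm tall, standing beyond the sieves. Origin: centre of its underside, z up.
- balance: Bystander, fixed, across the sieves from the shaker: grey laboratory balance, 150 mm wide (y), 190 mm deep (from 113 mm on the robot's side of the origin to 77 mm past it), round steel weighing plate 110 mm across, 64 mm above the bench. Origin: on the bench, 12 mm nearer the robot than the plate's centre; z up.

How it is judged:
By the outcome, as a careful person would: the job done as asked, in the order asked, and still so for the second after the job is handed in, with the robot touching nothing.
It also fails if it takes over 107 s, if anything falls off the work surface, if the arm or the gripper's body presses on something with over 40 N, if the wrist force passes 120 N, or if a joint passes its speed limit or range.

ROBOT

A 6-joint arm with a two-finger parallel gripper is mounted at the origin on the work surface. World frame = base frame: x ahead of the robot, y to its left, z up, the work surface at z = 0. Lengths are in mm, angles in degrees, forces in N, time in s.
With the tool pointing down it reaches from about 350 to 850 mm from the base axis. Payload 8.1 kg.
Tool frame: the origin (TCP) lies midway between the tips of the shut fingers; the grasp point (between the pads) lies 19 mm behind it; z points along the fingers, y is the line along which they close (so a half turn about z gives the same grasp; the last joint's range is limited). The gripper opens to 85 mm and grips with 20 to 120 N. Pads are 22 mm wide; open, the fingers measure 114 mm over their backs; the gripper's body (76 mm by 85 mm) begins 54 mm behind the grasp point. The pads swing forward as they close: fully open they stand 13 mm farther back than shut.
Start: joints at [-73.419, 7.471, 85.268, -0, 87.261, -4.893], TCP at [219.672, -558.345, 231.292] pointing down, gripper open.
Joint ranges: [-169.43, 169.43], [-51.17, 129.36], [1.28, 143.12], [-76.62, 256.62], [0, 156.53], [-152.29, 152.29]. Speed limits (degrees/s): [136.94, 136.94, 159.86, 180, 180, 180].

INTERFACE

Orientations are given as [roll, pitch, yaw] about the fixed x, y, z axes, in that order (R = Rz(yaw) Ry(pitch) Rx(roll)).
In Python, from bench import r gives the robot as it stands.
- The arm moves only by the tool apply_moves, never from a script. Its argument "steps" is a list of rows, each a list of 7 numbers: the opening, from -1 (shut) to 1 (fully open), then the shift along the tool's x, y, z in mm, then the turn, a rotation vector about the tool's x, y, z in units of 5 degrees (1.0 is 5 degrees). A call has exactly 8 rows; each row shifts and turns the commanded pose from where the row before left it, along the tool's axes as they then stand; what a row does not reach is not made up. A row lasts 1/10 s, in which the tool goes at most 50 mm and 8.59 degrees, less where a joint would pass 70% of its speed; a pose out of reach is approached as far as the arm can. A call is refused whole if a number of a shift passes 50 or a number of a turn 1, either way. A call with a gripper value outside its range is refused whole. The fingers move at their own pace and stop on an object; "squeeze" is the grip in N (left out, the last holds). Time passes only in rows, so rows that do not move let the fingers close, or fill a call up. It gives the time, the measured TCP pose, the force, the opening and the grip force at its end, in the units of the state.
- r.sense(): the state, without advancing time (a new reading comes with each control period).
- r.snapshot(name): name is "scene" or "top" or "wrist"; returns a dict with "color" (480x640x3 uint8, blue, green, red), "depth" (480x640 float32, mm along the optical axis (not along the pixel's ray), 0 where there is no reading), "mtx" (3x3 intrinsics, pixels), "T" (4x4, takes a point from camera to world coordinates); the wrist camera has in their place "hand_eye" (4x4, takes a point from camera to tool coordinates, whose origin is the TCP and whose axes are the flange's). Camera axes: x right, y down, z forward; pixel columns grow to the right and rows downward; lengths in mm; the calibration is good to about 2 mm. A picture is of the moment at which its call begins: read the wrist's pose just before it.
- r.hand_in(): hands the job in; it is judged then, once.
The state is a dict: "time": time; "joint_pos": joint angles; "qd": joint speeds; "joint_efforts": joint torques, N m; "tool_pos": TCP position; "tcp_rot": TCP orientation; "ft_force": force on the tool from outside, world axes, zero at the start; "wrist_torque": the same for the moment, N m; "finger_gap": finger opening in mm; "grip_force": force on a finger pad.
Only numpy, scipy, OpenCV 4.12 (cv2) and the standard library are available. Lean on these libraries where they do the work, as an engineer would, in place of code of your own. Each camera call takes 0.05 s, during which the arm holds its last target. There are 200 camera calls.

## Working session

There is one attempt and no reset: what is moved stays moved. The work goes in short steps, Python scripts to look and compute and a tool call to move; the robot and the scene stay as the last step left them, time stands still between calls to the robot, and variables do not carry over. Pictures are saved under pics/ and viewed, at most 14 in all, crops included, and the job is handed in when it is done.

Besides the shell and the picture viewer there is one more tool, called after "Request:" as name(argument=value, ...), one argument or row to a line, values as JSON. apply_moves: Moves the arm, as the interface text tells. Its arguments: {"type":"object","properties":{"steps":{"type":"array"},"squeeze":{"type":"number"}},"required":["steps"]}

```bash
mkdir -p pics; ls
python3 - <<'E'
from bench import r
import cv2,numpy as np
s=r.sense();print({k:np.round(v,2).tolist() for k,v in s.items()})
for n in("scene","top"):
    d=r.snapshot(n);cv2.imwrite(f"pics/{n}0.png",d["color"]);np.savez(f"{n}0.npz",**d);print(n,d["mtx"].round(1).tolist(),d["T"].round(3).tolist())
E
```

```text
pics
{'time': 0.0, 'joint_pos': [-73.42, 7.52, 85.33, -0.0, 87.26, -4.89], 'qd': [0.04, -0.01, 0.07, 0.06, 0.01, 0.02], 'joint_efforts': [0.0, -56.94, -50.06, 0.0, 0.02, -0.0], 'tool_pos': [219.51, -557.81, 230.22], 'tcp_rot': [-179.89, -0.01, 21.47], 'ft_force': [-0.59, -0.39, 0.47], 'wrist_torque': [-0.04, -0.04, -0.01], 'grip_force': 0.0, 'finger_gap': 85.41}
scene [[463.6, 0.0, 320.1], [0.0, 463.6, 236.1], [0.0, 0.0, 1.0]] [[-0.669, 0.619, -0.412, 957.288], [0.743, 0.562, -0.363, 302.174], [0.007, -0.549, -0.836, 782.714], [0.0, 0.0, 0.0, 1.0]]
top [[488.4, 0.0, 314.0], [0.0, 488.4, 249.0], [0.0, 0.0, 1.0]] [[-0.023, -0.991, 0.135, 482.742], [-0.999, 0.019, -0.033, 16.557], [0.03, -0.136, -0.99, 961.822], [0.0, 0.0, 0.0, 1.0]]
```

View pics/scene0.png

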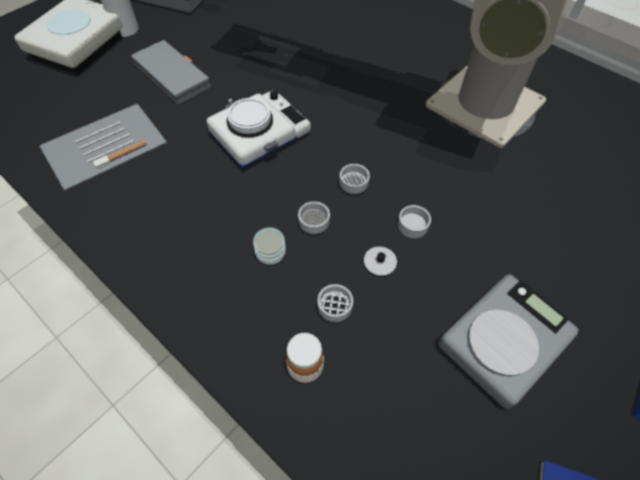

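View pics/top0.png

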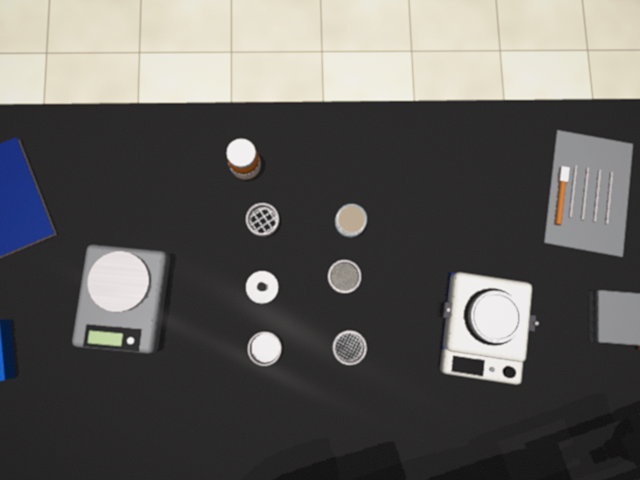

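Top view: coarse sieve (263,219), lid (262,287), receiver (264,348), fine (344,276), medium (350,347), dishes (351,220), jar (242,155), shaker plate (493,316), balance at left (118,290). The scene view agrees: fine at (314,217), medium at (355,178), coarse at (335,302).

```bash
cat > h.py <<'E'
import numpy as np,cv2
def cloud(d,T=None):
    T=d["T"] if T is None else T
    v,u=np.mgrid[:480,:640];z=d["depth"].astype(float);K=d["mtx"]
    p=np.stack([(u-K[0,2])/K[0,0]*z,(v-K[1,2])/K[1,1]*z,z],-1)
    w=p@T[:3,:3].T+T[:3,3];w[z<=0]=np.nan
    return w
def ray(d,u,v,h,T=None):
    T=d["T"] if T is None else T
    q=T[:3,:3]@np.linalg.inv(d["mtx"])@[u,v,1];return (T[:3,3]+q*(h-T[2,3])/q[2])[:2]
def proj(d,p,T=None):
    T=d["T"] if T is None else T
    q=d["mtx"]@(T[:3,:3].T@(np.array(p)-T[:3,3]));return q[:2]/q[2]
E
python3 - <<'E'
from h import *
T=dict(np.load("top0.npz"));S=dict(np.load("scene0.npz"))
ob={"coarse":(263,219,32),"lid":(262,287,11),"receiver":(264,348,28),"fine":(344,276,32),"medium":(350,347,32),"dishes":(351,220,45),"jar":(242,155,85),"plate":(493,316,82)}
C={n:cloud(d) for n,d in(("t",T),("s",S))}
for n,(u,v,h) in ob.items():
    c=ray(T,u,v,h);print(n,"ray",c.round(1),end=" ")
    for k in C:
        w=C[k].reshape(-1,3);near=np.hypot(*(w[:,:2]-c).T)<(50 if n!="plate" else 55)
        zt=np.nanpercentile(w[near,2],[50,97]); m=near&(abs(w[:,2]-h)<6)
        p=w[m][:,:2].astype(np.float32)
        if len(p)>5:
            a,R=cv2.minEnclosingCircle(p);print(k,len(p),np.round(a,1),round(R,1),p.mean(0).round(1),"z",zt.round(1),end=" | ")
    print()
# image circles: bright contours in top and scene
for nm,d in(("t",T),("s",S)):
    g=cv2.cvtColor(d["color"],cv2.COLOR_BGR2GRAY)
    m=cv2.morphologyEx((g>70).astype(np.uint8),cv2.MORPH_CLOSE,np.ones((3,3)))
    cs,_=cv2.findContours(m,cv2.RETR_EXTERNAL,cv2.CHAIN_APPROX_NONE)
    for n,(u,v,h) in ob.items():
        q=proj(d,[*ray(T,u,v,h),h])
        for c in cs:
            if len(c)>30 and cv2.contourArea(c)<6000 and cv2.pointPolygonTest(c,tuple(map(float,q)),False)>=0:
                e=cv2.fitEllipse(c);hm={"lid":9}.get(n,h/2); print(nm,n,np.round(e[0],1),np.round(e[1],1),"mid",ray(d,*e[0],hm).round(1))
E
```

```text
coarse ray [670.1  83.2] t 188 [669.5  86.2] 31.0 [670.2  86.2] z [ 2.4 33.9] | s 240 [669.7  87.2] 31.7 [670.1  88.4] z [ 0.3 31.7] | 
lid ray [540.1  87.9] t 755 [540.1  86.7] 48.4 [539.5  89.1] z [ 3.  28.8] | s 626 [540.3  90.4] 31.6 [542.   91.8] z [ 0.7 26.7] | 
receiver ray [424.9  83.9] t 187 [423.9  84.8] 31.0 [422.8  85.8] z [ 3.1 29.8] | s 195 [424.1  85.3] 32.0 [424.   85.7] z [ 2.2 27.5] | 
fine ray [556.5 -70.2] t 169 [555.7 -69.3] 31.0 [556.1 -70.6] z [ 3.4 33.6] | s 193 [556.8 -68.8] 32.6 [556.1 -67.5] z [ 6.8 31.3] | 
medium ray [423.  -77.2] t 181 [421.9 -74.6] 31.0 [421.1 -76.1] z [ 2.3 33.7] | s 174 [422.7 -73.1] 32.6 [422.7 -72.1] z [ 1.4 31.4] | 
dishes ray [662.6 -85.8] t 732 [665.4 -85.5] 29.8 [665.  -85.5] z [ 3.5 47.5] | s 657 [664.6 -85. ] 30.3 [665.4 -84.5] z [10.4 44.7] | 
jar ray [780.8 117.1] t 632 [784.8 120.2] 26.7 [783.9 120.1] z [21.5 88.5] | s 892 [785.3 121.4] 26.6 [786.3 122. ] z [33.5 85.9] | 
plate ray [ 474.6 -332.7] t 2084 [ 473.9 -338.7] 47.8 [ 473.2 -338.3] z [78.8 84.2] | s 832 [ 474.7 -337.3] 47.9 [ 474.5 -336.5] z [76.  81.5] | 
t coarse [261.9 218.7] [33.4 33.9] mid [673.9  86.6]
t lid [261.6 286.8] [33.4 33.8] mid [540.7  88.9]
t receiver [263.9 348.4] [34.4 35.2] mid [423.3  85. ]
t fine [344.1 276. ] [34.1 34.3] mid [557.7 -71.8]
t medium [349.1 347.3] [34.7 35.3] mid [421.3 -77.2]
t dishes [350.6 219.8] [31.7 34.1] mid [667.5 -87.5]
t jar [242.4 158.1] [31.3 42.5] mid [789.1 121.2]
s coarse [334.9 301.9] [36.3 38.3] mid [666.9  84.3]
s lid [380.  260.4] [29.3 34.4] mid [539.5  89.3]
s receiver [414.1 220.5] [32.9 33.6] mid [421.1  84.3]
s fine [313.7 216.5] [32.6 33.1] mid [552.1 -72.5]
s medium [354.1 177.6] [30.6 31.1] mid [416.9 -77.7]
s dishes [269.1 245.1] [33.1 38.2] mid [664.  -87.4]
s jar [304.5 356.9] [38.1 51.7] mid [784.3 119.5]
s plate [254.7 125.9] [63.5 95.5] mid [ 468.5 -329.8]
```

Request:
apply_moves(
  steps=[
    [1,0,0,0,0,0,0.86],
    [1,0,0,0,0,0,0.86],
    [1,0,0,0,0,0,0.86],
    [1,0,0,0,0,0,0.86],
    [1,0,0,0,0,0,0.85],
    [1,14,-43,0,0,0,0],
    [1,14,-43,0,0,0,0],
    [1,14,-43,0,0,0,0],
  ],
  squeeze=40,
)

```text
time: 0.9
tool_pos: [261.6, -427.6, 230.3]
tcp_rot: [-179.9, 0.0, -0.0]
ft_force: [0.7, -0.0, 0.5]
finger_gap: 85.0
grip_force: 0.0
```

Request:
apply_moves(
  steps=[
    [1,14,-43,0,0,0,0],
    [1,14,-43,0,0,0,0],
    [1,14,-43,0,0,0,0],
    [1,14,-43,0,0,0,0],
    [1,14,-43,0,0,0,0],
    [1,14,-43,0,0,0,0],
    [1,14,-43,0,0,0,0],
    [1,14,-43,0,0,0,0],
  ],
)

```text
time: 1.7
tool_pos: [373.4, -83.5, 231.1]
tcp_rot: [180.0, -0.0, 0.0]
ft_force: [0.2, -0.7, 0.1]
finger_gap: 85.3
grip_force: 0.0
```

Request:
apply_moves(
  steps=[
    [1,12.5,-42,0,0,0,0],
    [1,12.5,-42,0,0,0,0],
    [1,12.5,-42,0,0,0,0],
    [1,12.5,-42,0,0,0,0],
    [1,0,0,40,0,0,0],
    [1,0,0,30,0,0,0],
    [1,0,0,0,0,0,0],
    [1,0,0,0,0,0,0],
  ],
)

```text
time: 2.5
tool_pos: [422.9, 82.6, 161.3]
tcp_rot: [180.0, 0.1, 0.0]
ft_force: [0.4, -0.7, 0.6]
finger_gap: 85.3
grip_force: 0.0
```

```bash
cat > w.py <<'E'
import sys
from h import *
from bench import r
from scipy.spatial.transform import Rotation as Ro
def wrist(name=None):
    s=r.sense();d=r.snapshot("wrist")
    M=np.eye(4);M[:3,:3]=Ro.from_euler("xyz",s["tcp_rot"],degrees=True).as_matrix();M[:3,3]=s["tool_pos"]
    T=M@d["hand_eye"]
    if name: cv2.imwrite(f"pics/{name}.png",d["color"])
    return s,d,T
def find(c,h,rad=48,name=None,tol=5):
    s,d,T=wrist(name);w=cloud(d,T).reshape(-1,3)
    m=(np.hypot(*(w[:,:2]-c).T)<rad)&(abs(w[:,2]-h)<tol);p=w[m][:,:2].astype(np.float32)
    print("tcp",np.round(s["tool_pos"],1),"n",len(p))
    if len(p)>5:
        a,R=cv2.minEnclosingCircle(p);lo,hi=np.percentile(p,[0.5,99.5],axis=0)
        print("circ",np.round(a,1),round(R,1),"bbox",lo.round(1),hi.round(1),"mid",((lo+hi)/2).round(1),"z",w[m][:,2].mean().round(1))
    return s,d,T
E
python3 - <<'E'
from w import *
s,d,T=find((424,85),28,name="w1")
print(T.round(2).tolist())
E
```

```text
tcp [422.9  82.6 161.3] n 876
circ [424.7  83.8] 31.2 bbox [394.7  53.1] [455.3 113.8] mid [425.   83.5] z 26.0
[[-0.0, -0.96, -0.28, 493.7], [-1.0, 0.0, -0.0, 82.35], [0.0, 0.28, -0.96, 302.28], [0.0, 0.0, 0.0, 1.0]]
```

View pics/w1.png

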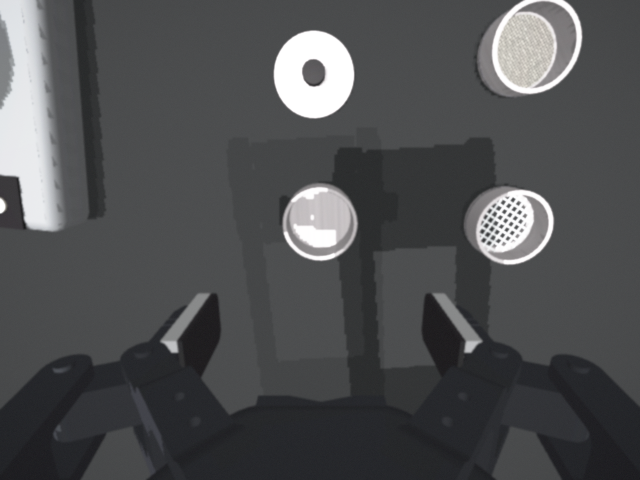

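The picture shows the receiver centred at (320,220), with clear room for the fingers on either side.

Request:
apply_moves(
  steps=[
    [1,2,-1,40,0,0,0],
    [1,0,0,40,0,0,0],
    [1,0,0,40,0,0,0],
    [1,0,0,36,0,0,0],
    [-1,0,0,0,0,0,0],
    [-1,0,0,0,0,0,0],
    [-1,0,0,0,0,0,0],
    [-1,0,0,0,0,0,0],
  ],
  squeeze=40,
)

```text
time: 3.35
tool_pos: [427.9, 83.9, 8.0]
tcp_rot: [-180.0, -0.3, 0.0]
ft_force: [0.0, -0.5, -0.3]
finger_gap: 60.4
grip_force: 43.6
```

Request:
apply_moves(
  steps=[
    [-1,0,0,-20,0,0,0],
    [-1,0,0,-45,0,0,0],
    [-1,0,0,-45,0,0,0],
    [-1,0,0,-40,0,0,0],
    [-1,5,42,0,0,0,0],
    [-1,5,42,0,0,0,0],
    [-1,5,42,0,0,0,0],
    [-1,5,42,0,0,0,0],
  ],
)

```text
time: 4.15
tool_pos: [446.3, -86.0, 157.5]
tcp_rot: [179.9, -0.2, 0.1]
ft_force: [1.0, 0.1, -1.0]
finger_gap: 60.7
grip_force: 43.9
```

Request:
apply_moves(
  steps=[
    [-1,5,42,0,0,0,0],
    [-1,5,42,0,0,0,0],
    [-1,5,42,0,0,0,0],
    [-1,5,42,0,0,0,0],
    [-1,5,42,0,0,0,0],
    [-1,4,42,0,0,0,0],
    [-1,0,0,0,0,0,0],
    [-1,0,0,0,0,0,0],
  ],
)

```text
time: 4.95
tool_pos: [474.7, -337.3, 156.4]
tcp_rot: [180.0, -0.1, -0.1]
ft_force: [0.9, 1.2, -1.4]
finger_gap: 60.7
grip_force: 44.0
```

Run:
```python
from w import *
find((474,-338),80,rad=60,name="w2",tol=6)
s,d,T=wrist(); w=cloud(d,T).reshape(-1,3); x,y,z=s["tool_pos"]
m=(np.hypot(w[:,0]-x,w[:,1]-y)<40); print(np.nanpercentile(w[m][:,2],[1,5,25,50,75,95]))
for lo,hi in((z+8,z+35),(z+18,z+26)):
    q=w[m&(w[:,2]>lo)&(w[:,2]<hi)&(abs(w[:,1]-y)<28)]; 
    if len(q): print(len(q),q.min(0),q.max(0))
```

```text
tcp [ 474.7 -337.3  156.4] n 7462
circ [ 474.6 -340.3] 46.8 bbox [ 460.1 -385.6] [ 520.1 -295. ] mid [ 490.1 -340.3] z 77.0
[ 75.60525888  76.57033917 155.37639746 211.23162739 242.38055754
 253.59558417]
6284 [ 442.51840021 -364.20859804  164.28188536] [ 504.7507558  -308.21648128  177.6436018 ]
2858 [ 442.51840021 -364.20813957  174.28581942] [ 504.43200921 -308.21648128  177.6436018 ]
```

View pics/w2.png

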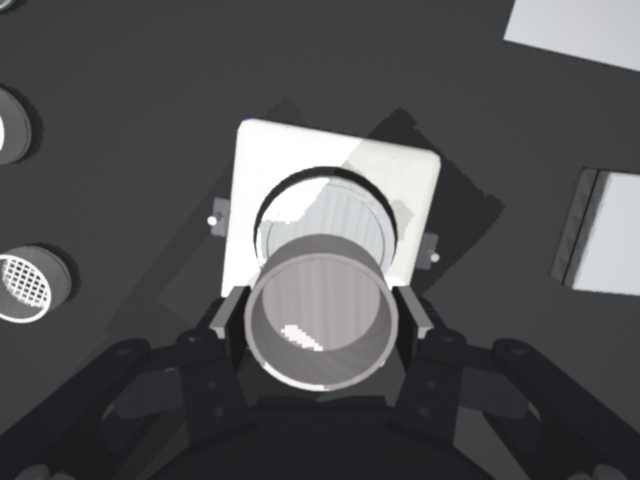

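The receiver hangs level in the pads, its rim centred at (322,320), over the plate at about (327,235).

Request:
apply_moves(
  steps=[
    [-1,0,3,20,0,0,0],
    [-1,0,0,25,0,0,0],
    [-1,0,0,15,0,0,0],
    [-1,0,0,6,0,0,0],
    [-1,0,0,3,0,0,0],
    [-1,0,0,2,0,0,0],
    [-1,0,0,0,0,0,0],
    [-1,0,0,0,0,0,0],
  ],
)

```text
time: 5.85
tool_pos: [475.1, -339.6, 85.2]
tcp_rot: [179.9, -0.1, 0.0]
ft_force: [-0.1, 0.1, -2.2]
finger_gap: 60.9
grip_force: 44.0
```

Request:
apply_moves(
  steps=[
    [-1,0,0,1,0,0,0],
    [-1,0,0,0.5,0,0,0],
    [-1,0,0,0,0,0,0],
    [-1,0,0,0,0,0,0],
    [-1,0,0,0,0,0,0],
    [-1,0,0,0,0,0,0],
    [-1,0,0,0,0,0,0],
    [-1,0,0,0,0,0,0],
  ],
)

```text
time: 6.65
tool_pos: [475.2, -339.7, 84.8]
tcp_rot: [179.9, -0.1, 0.0]
ft_force: [-3.5, 3.2, 10.0]
finger_gap: 60.7
grip_force: 45.1
```

Request:
apply_moves(
  steps=[
    [1,0,0,0,0,0,0],
    [1,0,0,0,0,0,0],
    [1,0,0,0,0,0,0],
    [1,0,0,0,0,0,0],
    [1,0,0,-20,0,0,0],
    [1,0,0,-40,0,0,0],
    [1,0,0,-40,0,0,0],
    [1,0,0,0,0,0,0],
  ],
)

```text
time: 7.45
tool_pos: [477.5, -341.7, 190.2]
tcp_rot: [179.6, -0.5, 0.0]
ft_force: [0.4, -0.6, 1.3]
finger_gap: 85.5
grip_force: 0.0
```

Run:
```python
from w import *
find((475,-339),106,rad=45,name="w3",tol=4)
find((475,-339),80,rad=60,tol=5)
t=r.snapshot("top"); w=cloud(t).reshape(-1,3)
```

```text
tcp [ 477.5 -341.7  190.2] n 1195
circ [ 474.1 -339.9] 31.1 bbox [ 444.  -370.1] [ 504.8 -309.5] mid [ 474.4 -339.8] z 104.1
tcp [ 476.5 -340.9  187. ] n 8684
circ [ 474.4 -340.3] 46.9 bbox [ 430.  -385.2] [ 519.7 -295.4] mid [ 474.9 -340.3] z 78.9
```

View pics/w3.png

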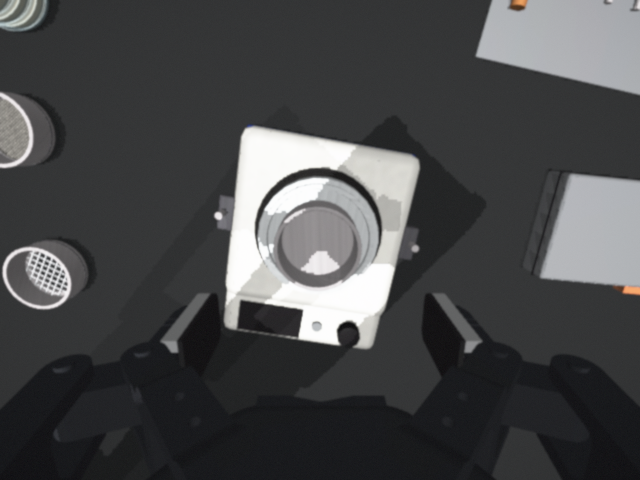

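The receiver stands concentric inside the rim: its mouth is at (317,240) and the rim is around it.

Request:
apply_moves(
  steps=[
    [1,11.5,-38.5,0,0,0,0],
    [1,11.5,-38.5,0,0,0,0],
    [1,11.5,-38.5,0,0,0,0],
    [1,11.5,-38.5,0,0,0,0],
    [1,11.5,-38.5,0,0,0,0],
    [1,11.5,-38.5,0,0,0,0],
    [1,11.5,-38.5,0,0,0,0],
    [1,0,0,20,0,0,0],
  ],
)

```text
time: 8.4
tool_pos: [556.7, -65.3, 163.5]
tcp_rot: [-179.9, -0.1, 0.3]
ft_force: [1.0, -0.3, 0.4]
finger_gap: 85.3
grip_force: 0.0
```

Request:
apply_moves(
  steps=[
    [1,0,0,0,0,0,0],
    [1,0,0,0,0,0,0],
    [1,0,0,0,0,0,0],
    [1,0,0,0,0,0,0],
    [1,0,0,0,0,0,0],
    [1,0,0,0,0,0,0],
    [1,0,0,0,0,0,0],
    [1,0,0,0,0,0,0],
  ],
)

```text
time: 9.2
tool_pos: [555.0, -69.8, 162.9]
tcp_rot: [180.0, -0.0, 0.0]
ft_force: [0.6, -0.2, -0.3]
finger_gap: 85.6
grip_force: 0.0
```

Run:
```python
from w import *
find((556,-69),32,tol=4,rad=45)
find((665,-85),45,tol=4,rad=45)
```

```text
tcp [555.  -69.8 162.9] n 846
circ [556.6 -70.3] 31.3 bbox [ 526.2 -100.7] [587.3 -39.9] mid [556.8 -70.3] z 30.1
tcp [555.  -69.7 162.9] n 5464
circ [666.4 -86.7] 29.6 bbox [ 638.8 -114.3] [694.1 -59.1] mid [666.4 -86.7] z 42.3
```

Request:
apply_moves(
  steps=[
    [1,1.5,0.5,40,0,0,0],
    [1,0,0,40,0,0,0],
    [1,0,0,40,0,0,0],
    [1,0,0,37,0,0,0],
    [1,0,0,0,0,0,0],
    [1,0,0,0,0,0,0],
    [-1,0,0,0,0,0,0],
    [-1,0,0,0,0,0,0],
  ],
)

```text
time: 10.1
tool_pos: [559.1, -70.7, 9.2]
tcp_rot: [179.9, -0.3, 0.0]
ft_force: [-3.6, 1.0, 11.5]
finger_gap: 61.3
grip_force: 41.1
```

Request:
apply_moves(
  steps=[
    [-1,0,0,0,0,0,0],
    [-1,0,0,0,0,0,0],
    [-1,0,0,0,0,0,0],
    [-1,0,0,0,0,0,0],
    [-1,0,0,-20,0,0,0],
    [-1,0,0,-45,0,0,0],
    [-1,0,0,-45,0,0,0],
    [-1,0,0,-45,0,0,0],
  ],
)

```text
time: 10.9
tool_pos: [556.9, -70.3, 164.5]
tcp_rot: [180.0, -0.2, 0.0]
ft_force: [1.4, -0.1, -0.6]
finger_gap: 61.2
grip_force: 44.1
```

Request:
apply_moves(
  steps=[
    [-1,-11.5,38.5,0,0,0,0],
    [-1,-11.5,38.5,0,0,0,0],
    [-1,-11.5,38.5,0,0,0,0],
    [-1,-11.5,38.5,0,0,0,0],
    [-1,-11.5,38.5,0,0,0,0],
    [-1,-11.5,38.5,0,0,0,0],
    [-1,-11.5,38.5,0,0,0,0],
    [-1,0,0,0,0,0,0],
  ],
)

```text
time: 11.7
tool_pos: [474.9, -344.8, 163.2]
tcp_rot: [179.8, -0.1, -0.2]
ft_force: [-0.5, -0.1, 0.3]
finger_gap: 61.0
grip_force: 44.1
```

Request:
apply_moves(
  steps=[
    [-1,0,0,0,0,0,0],
    [-1,0,0,0,0,0,0],
    [-1,0,0,0,0,0,0],
    [-1,0,0,0,0,0,0],
    [-1,0,0,0,0,0,0],
    [-1,0,0,0,0,0,0],
    [-1,0,0,0,0,0,0],
    [-1,0,0,0,0,0,0],
  ],
)

```text
time: 12.5
tool_pos: [476.1, -339.7, 160.8]
tcp_rot: [-180.0, 0.0, 0.0]
ft_force: [-0.1, -0.3, -1.0]
finger_gap: 61.2
grip_force: 44.1
```

```bash
cat >> w.py <<'E'
def held(top=26):
    # rim of held sieve: z near TCP+top
    s,d,T=wrist(); w=cloud(d,T).reshape(-1,3); p=np.array(s["tool_pos"])
    m=(np.hypot(*(w[:,:2]-p[:2]).T)<36)&(abs(w[:,1]-p[1])<27)&(w[:,2]>p[2]+5)&(w[:,2]<p[2]+40)
    q=w[m];zt=np.percentile(q[:,2],99.5); k=q[q[:,2]>zt-4]
    print("tcp",p.round(1),"top z",zt.round(1),"rel",(zt-p[2]).round(1),"x",np.percentile(k[:,0],[.2,99.8]).round(1),"mid",np.percentile(k[:,0],[.2,99.8]).mean().round(1),"y",(k[:,1].min()+k[:,1].max()).round(1)/2)
    for a,b in((-32,-16),(16,32)):
        e=q[(q[:,0]-p[0]>a)&(q[:,0]-p[0]<b)];print(" ztop at x",a,b,np.percentile(e[:,2],98).round(1))
E
python3 -c "
from w import *
held()"
```

```text
tcp [ 476.1 -339.7  160.8] top z 182.9 rel 22.2 x [442.8 505. ] mid 473.9 y -339.65
 ztop at x -32 -16 182.5
 ztop at x 16 32 182.6
```

Request:
apply_moves(
  steps=[
    [-1,0.5,0,20,0,0,0],
    [-1,0,0,15,0,0,0],
    [-1,0,0,6,0,0,0],
    [-1,0,0,4,0,0,0],
    [-1,0,0,3,0,0,0],
    [-1,0,0,2,0,0,0],
    [-1,0,0,0,0,0,0],
    [-1,0,0,0,0,0,0],
  ],
)

```text
time: 13.35
tool_pos: [476.8, -339.9, 111.3]
tcp_rot: [180.0, -0.0, 0.0]
ft_force: [-0.3, 0.5, -1.7]
finger_gap: 60.9
grip_force: 44.1
```

Request:
apply_moves(
  steps=[
    [-1,0,0,1,0,0,0],
    [-1,0,0,1,0,0,0],
    [-1,0,0,0.5,0,0,0],
    [-1,0,0,0,0,0,0],
    [-1,0,0,0,0,0,0],
    [-1,0,0,0,0,0,0],
    [-1,0,0,0,0,0,0],
    [-1,0,0,0,0,0,0],
  ],
)

```text
time: 14.15
tool_pos: [476.6, -339.8, 108.4]
tcp_rot: [180.0, -0.0, 0.0]
ft_force: [-0.2, -0.0, 0.7]
finger_gap: 60.8
grip_force: 44.2
```

Request:
apply_moves(
  steps=[
    [-1,0,0,0.7,0,0,0],
    [-1,0,0,0,0,0,0],
    [-1,0,0,0,0,0,0],
    [1,0,0,0,0,0,0],
    [1,0,0,0,0,0,0],
    [1,0,0,0,0,0,0],
    [1,0,0,0,0,0,0],
    [1,0,0,-20,0,0,0],
  ],
)

```text
time: 14.95
tool_pos: [474.8, -338.2, 124.4]
tcp_rot: [-179.8, 0.3, 0.0]
ft_force: [-0.2, -0.1, -0.2]
finger_gap: 85.5
grip_force: 0.0
```

Request:
apply_moves(
  steps=[
    [1,0,0,-30,0,0,0],
    [1,0,0,-40,0,0,0],
    [1,0,0,-10,0,0,0],
    [1,0,0,0,0,0,0],
    [1,0,0,0,0,0,0],
    [1,0,0,0,0,0,0],
    [1,0,0,0,0,0,0],
    [1,0,0,0,0,0,0],
  ],
)

```text
time: 15.75
tool_pos: [476.1, -339.3, 206.2]
tcp_rot: [-179.9, 0.1, 0.0]
ft_force: [-0.3, -0.4, -0.0]
finger_gap: 85.3
grip_force: 0.0
```

```bash
cat >> w.py <<'E'
def rim(c,h,rad=45):
    s,d,T=find(c,h,rad,tol=5); w=cloud(d,T).reshape(-1,3)
    g=w[(np.hypot(*(w[:,:2]-c).T)<33)&(np.hypot(*(w[:,:2]-c).T)>27.5)&(abs(w[:,2]-h)<7)]
    A=np.c_[g[:,:2]-c,np.ones(len(g))]
    top=[g[(g[:,0]-c[0])*np.cos(t)+(g[:,1]-c[1])*np.sin(t)>24][:,2] for t in np.arange(4)*np.pi/2]
    print(" rim z +x,+y,-x,-y",[np.percentile(t,80).round(1) for t in top if len(t)])
E
python3 -c "
from w import *
rim((474.5,-340),131)"
```

```text
tcp [ 476.1 -339.3  206.2] n 1370
circ [ 474.4 -339.8] 31.2 bbox [ 444.  -370.4] [ 505.2 -309.5] mid [ 474.6 -340. ] z 129.0
 rim z +x,+y,-x,-y [np.float64(129.8), np.float64(129.6), np.float64(129.6), np.float64(129.6)]
```

Request:
apply_moves(
  steps=[
    [1,-7.7,-38,0,0,0,0],
    [1,-7.7,-38,0,0,0,0],
    [1,-7.7,-38,0,0,0,0],
    [1,-7.7,-38,0,0,0,0],
    [1,-7.7,-38,0,0,0,0],
    [1,-7.7,-38,0,0,0,0],
    [1,-7.7,-38,0,0,0,0],
    [1,0,0,44,0,0,0],
  ],
)

```text
time: 16.6
tool_pos: [426.2, -71.4, 169.1]
tcp_rot: [179.9, -0.7, 0.2]
ft_force: [1.1, -1.5, -0.7]
finger_gap: 85.7
grip_force: 0.0
```

Request:
apply_moves(
  steps=[
    [1,0,0,0,0,0,0],
    [1,0,0,0,0,0,0],
    [1,0,0,0,0,0,0],
    [1,0,0,0,0,0,0],
    [1,0,0,0,0,0,0],
    [1,0,0,0,0,0,0],
    [1,0,0,0,0,0,0],
    [1,0,0,0,0,0,0],
  ],
)

```text
time: 17.4
tool_pos: [422.6, -73.8, 163.7]
tcp_rot: [180.0, -0.0, 0.0]
ft_force: [-0.4, 0.3, 0.3]
finger_gap: 85.4
grip_force: 0.0
```

```bash
python3 -c "
from w import *
find((422,-75),32,tol=4,rad=45)"
```

```text
tcp [422.6 -73.8 163.7] n 837
circ [422.9 -75.8] 31.1 bbox [ 392.5 -106.5] [453.7 -45.4] mid [423.1 -75.9] z 30.1
```

Request:
apply_moves(
  steps=[
    [1,0.5,2,40,0,0,0],
    [1,0,0,40,0,0,0],
    [1,0,0,40,0,0,0],
    [1,0,0,36,0,0,0],
    [1,0,0,0,0,0,0],
    [1,0,0,0,0,0,0],
    [1,0,0,0,0,0,0],
    [1,0,0,0,0,0,0],
  ],
)

```text
time: 18.25
tool_pos: [425.2, -76.4, 10.1]
tcp_rot: [179.9, -0.2, 0.0]
ft_force: [-0.5, 0.2, 0.8]
finger_gap: 85.4
grip_force: 0.0
```

Request:
apply_moves(
  steps=[
    [-1,0,0,0,0,0,0],
    [-1,0,0,0,0,0,0],
    [-1,0,0,0,0,0,0],
    [-1,0,0,0,0,0,0],
    [-1,0,0,0,0,0,0],
    [-1,0,0,-20,0,0,0],
    [-1,0,0,-40,0,0,0],
    [-1,0,0,-40,0,0,0],
  ],
)

```text
time: 19.05
tool_pos: [422.0, -75.4, 108.3]
tcp_rot: [-180.0, 0.1, 0.0]
ft_force: [1.1, 0.6, -0.8]
finger_gap: 61.0
grip_force: 44.4
```

Request:
apply_moves(
  steps=[
    [-1,0,0,-45,0,0,0],
    [-1,0,0,-40,0,0,0],
    [-1,7.5,38,0,0,0,0],
    [-1,7.5,38,0,0,0,0],
    [-1,7.5,38,0,0,0,0],
    [-1,7.5,38,0,0,0,0],
    [-1,7.5,38,0,0,0,0],
    [-1,7.5,38,0,0,0,0],
  ],
)

```text
time: 19.85
tool_pos: [468.2, -305.3, 192.8]
tcp_rot: [180.0, -0.0, 0.0]
ft_force: [1.2, 0.4, -1.0]
finger_gap: 61.1
grip_force: 44.4
```

Request:
apply_moves(
  steps=[
    [-1,6,36,0,0,0,0],
    [-1,0,0,0,0,0,0],
    [-1,0,0,0,0,0,0],
    [-1,0,0,0,0,0,0],
    [-1,0,0,0,0,0,0],
    [-1,0,0,0,0,0,0],
    [-1,0,0,0,0,0,0],
    [-1,0,0,0,0,0,0],
  ],
)

```text
time: 20.65
tool_pos: [474.3, -339.4, 192.8]
tcp_rot: [180.0, -0.0, 0.1]
ft_force: [0.4, 0.3, -1.0]
finger_gap: 61.2
grip_force: 44.4
```

```bash
python3 -c "
from w import *
held()"
```

```text
tcp [ 474.3 -339.4  192.8] top z 215.0 rel 22.2 x [441.6 503.8] mid 472.7 y -339.4
 ztop at x -32 -16 214.6
 ztop at x 16 32 214.8
```

Request:
apply_moves(
  steps=[
    [-1,1.7,0.4,20,0,0,0],
    [-1,0,0,20,0,0,0],
    [-1,0,0,9,0,0,0],
    [-1,0,0,4,0,0,0],
    [-1,0,0,3,0,0,0],
    [-1,0,0,2,0,0,0],
    [-1,0,0,1,0,0,0],
    [-1,0,0,0,0,0,0],
  ],
)

```text
time: 21.5
tool_pos: [476.1, -340.4, 134.1]
tcp_rot: [180.0, -0.0, 0.0]
ft_force: [0.2, 0.2, -0.7]
finger_gap: 61.0
grip_force: 44.5
```

Request:
apply_moves(
  steps=[
    [-1,0,0,0.5,0,0,0],
    [-1,0,0,0,0,0,0],
    [-1,0,0,0,0,0,0],
    [-1,0,0,0,0,0,0],
    [-1,0,0,0,0,0,0],
    [-1,0,0,0,0,0,0],
    [-1,0,0,0,0,0,0],
    [-1,0,0,0,0,0,0],
  ],
)

```text
time: 22.3
tool_pos: [476.0, -340.2, 133.3]
tcp_rot: [180.0, -0.0, 0.0]
ft_force: [-0.2, 0.8, 1.0]
finger_gap: 60.9
grip_force: 44.7
```

Touching; settle slightly, release, rise and check.

Request:
apply_moves(
  steps=[
    [-1,0,0,0.6,0,0,0],
    [-1,0,0,0,0,0,0],
    [-1,0,0,0,0,0,0],
    [1,0,0,0,0,0,0],
    [1,0,0,0,0,0,0],
    [1,0,0,0,0,0,0],
    [1,0,0,0,0,0,0],
    [1,0,0,-20,0,0,0],
  ],
)

```text
time: 23.1
tool_pos: [474.1, -338.7, 149.2]
tcp_rot: [-179.8, 0.3, 0.0]
ft_force: [-0.7, 1.0, -0.2]
finger_gap: 85.3
grip_force: 0.0
```

Request:
apply_moves(
  steps=[
    [1,0,0,-30,0,0,0],
    [1,0,0,-40,0,0,0],
    [1,0,0,-10,0,0,0],
    [1,0,0,0,0,0,0],
    [1,0,0,0,0,0,0],
    [1,0,0,0,0,0,0],
    [1,0,0,0,0,0,0],
    [1,0,0,0,0,0,0],
  ],
)

```text
time: 23.9
tool_pos: [475.4, -339.8, 231.1]
tcp_rot: [-179.9, 0.1, 0.0]
ft_force: [0.1, -0.5, -0.2]
finger_gap: 85.1
grip_force: 0.0
```

```bash
python3 -c "
from w import *
rim((474.5,-340),156)"
```

```text
tcp [ 475.4 -339.8  231.1] n 1362
circ [ 474.6 -340.4] 31.3 bbox [ 443.9 -370.9] [ 505.4 -310.1] mid [ 474.6 -340.5] z 154.0
 rim z +x,+y,-x,-y [np.float64(154.8), np.float64(154.7), np.float64(154.5), np.float64(154.8)]
```

Request:
apply_moves(
  steps=[
    [1,19.4,-42.7,0,0,0,0],
    [1,19.4,-42.7,0,0,0,0],
    [1,19.4,-42.7,0,0,0,0],
    [1,19.4,-42.7,0,0,0,0],
    [1,19.4,-42.7,0,0,0,0],
    [1,19.4,-42.7,0,0,0,0],
    [1,19.4,-42.7,0,0,0,0],
    [1,19.4,-42.7,0,0,0,0],
  ],
)

```text
time: 24.75
tool_pos: [631.4, 3.4, 232.3]
tcp_rot: [180.0, 0.0, 0.0]
ft_force: [0.4, -0.4, 0.1]
finger_gap: 85.4
grip_force: 0.0
```

Request:
apply_moves(
  steps=[
    [1,19.4,-42.7,0,0,0,0],
    [1,19.4,-42.7,0,0,0,0],
    [1,0,0,40,0,0,0],
    [1,0,0,28,0,0,0],
    [1,0,0,0,0,0,0],
    [1,0,0,0,0,0,0],
    [1,0,0,0,0,0,0],
    [1,0,0,0,0,0,0],
  ],
)

```text
time: 25.55
tool_pos: [671.1, 86.6, 167.4]
tcp_rot: [-180.0, -0.2, -0.0]
ft_force: [0.1, -0.2, 0.3]
finger_gap: 85.7
grip_force: 0.0
```

```bash
python3 -c "
from w import *
find((670,87),32,tol=4,rad=45)"
```

```text
tcp [671.1  86.6 167.4] n 806
circ [670.5  85.4] 31.3 bbox [640.3  55.1] [701.6 115.5] mid [670.9  85.3] z 30.2
```

Request:
apply_moves(
  steps=[
    [1,0.5,1.5,40,0,0,0],
    [1,0,0,40,0,0,0],
    [1,0,0,40,0,0,0],
    [1,0,0,36,0,0,0],
    [1,0,0,0,0,0,0],
    [1,0,0,0,0,0,0],
    [1,0,0,0,0,0,0],
    [1,0,0,0,0,0,0],
  ],
)

```text
time: 26.4
tool_pos: [672.8, 85.6, 12.2]
tcp_rot: [-180.0, -0.3, 0.0]
ft_force: [0.3, -0.6, 0.7]
finger_gap: 85.1
grip_force: 0.0
```

Request:
apply_moves(
  steps=[
    [-1,0,0,0,0,0,0],
    [-1,0,0,0,0,0,0],
    [-1,0,0,0,0,0,0],
    [-1,0,0,0,0,0,0],
    [-1,0,0,0,0,0,0],
    [-1,0,0,-20,0,0,0],
    [-1,0,0,-40,0,0,0],
    [-1,0,0,-40,0,0,0],
  ],
)

```text
time: 27.2
tool_pos: [669.0, 85.4, 108.5]
tcp_rot: [180.0, 0.2, 0.0]
ft_force: [0.5, 0.2, -0.3]
finger_gap: 61.1
grip_force: 44.1
```

Request:
apply_moves(
  steps=[
    [-1,0,0,-45,0,0,0],
    [-1,0,0,-45,0,0,0],
    [-1,0,0,-20,0,0,0],
    [-1,-19.4,42.5,0,0,0,0],
    [-1,-19.4,42.5,0,0,0,0],
    [-1,-19.4,42.5,0,0,0,0],
    [-1,-19.4,42.5,0,0,0,0],
    [-1,-19.4,42.5,0,0,0,0],
  ],
)

```text
time: 28.0
tool_pos: [572.2, -128.5, 218.8]
tcp_rot: [180.0, -0.0, 0.0]
ft_force: [0.3, 0.9, -0.2]
finger_gap: 60.8
grip_force: 44.1
```

Request:
apply_moves(
  steps=[
    [-1,-19.4,42.5,0,0,0,0],
    [-1,-19.4,42.5,0,0,0,0],
    [-1,-19.4,42.5,0,0,0,0],
    [-1,-19.4,42.5,0,0,0,0],
    [-1,-19.4,42.5,0,0,0,0],
    [-1,0,0,0,0,0,0],
    [-1,0,0,0,0,0,0],
    [-1,0,0,0,0,0,0],
  ],
)

```text
time: 28.8
tool_pos: [476.7, -338.8, 218.5]
tcp_rot: [-180.0, -0.0, 0.0]
ft_force: [-0.7, 0.3, -1.0]
finger_gap: 61.4
grip_force: 44.2
```

```bash
python3 -c "
from w import *
held();held()"
```

```text
tcp [ 476.7 -338.8  218.5] top z 239.6 rel 21.0 x [445.1 507.1] mid 476.1 y -338.8
 ztop at x -32 -16 239.1
 ztop at x 16 32 239.3
tcp [ 476.9 -338.5  218.5] top z 239.5 rel 21.0 x [445.4 507.4] mid 476.4 y -338.5
 ztop at x -32 -16 239.1
 ztop at x 16 32 239.3
```

Request:
apply_moves(
  steps=[
    [-1,-1.8,1.6,20,0,0,0],
    [-1,0,0,20,0,0,0],
    [-1,0,0,8,0,0,0],
    [-1,0,0,4,0,0,0],
    [-1,0,0,3,0,0,0],
    [-1,0,0,2,0,0,0],
    [-1,0,0,1,0,0,0],
    [-1,0,0,0,0,0,0],
  ],
)

```text
time: 29.7
tool_pos: [474.8, -341.4, 161.0]
tcp_rot: [180.0, -0.0, 0.0]
ft_force: [0.4, -0.4, -1.1]
finger_gap: 61.0
grip_force: 44.2
```

Request:
apply_moves(
  steps=[
    [-1,0,0,0.6,0,0,0],
    [-1,0,0,0,0,0,0],
    [-1,0,0,0,0,0,0],
    [-1,0,0,0,0,0,0],
    [-1,0,0,0,0,0,0],
    [-1,0,0,0,0,0,0],
    [-1,0,0,0,0,0,0],
    [-1,0,0,0,0,0,0],
  ],
)

```text
time: 30.5
tool_pos: [474.6, -341.2, 159.9]
tcp_rot: [-180.0, -0.0, 0.0]
ft_force: [-1.0, -0.4, -1.3]
finger_gap: 61.1
grip_force: 44.2
```

Request:
apply_moves(
  steps=[
    [-1,0,-0.7,0.7,0,0,0],
    [-1,0,0,0.4,0,0,0],
    [-1,0,0,0,0,0,0],
    [-1,0,0,0,0,0,0],
    [-1,0,0,0,0,0,0],
    [-1,0,0,0,0,0,0],
    [-1,0,0,0,0,0,0],
    [-1,0,0,0,0,0,0],
  ],
)

```text
time: 31.3
tool_pos: [474.8, -340.9, 159.5]
tcp_rot: [180.0, -0.0, 0.0]
ft_force: [-1.4, -0.4, 5.1]
finger_gap: 61.1
grip_force: 44.7
```

Request:
apply_moves(
  steps=[
    [1,0,0,0,0,0,0],
    [1,0,0,0,0,0,0],
    [1,0,0,0,0,0,0],
    [1,0,0,0,0,0,0],
    [1,0,0,-20,0,0,0],
    [1,0,0,-40,0,0,0],
    [1,0,0,-40,0,0,0],
    [1,0,0,0,0,0,0],
  ],
)

```text
time: 32.1
tool_pos: [477.0, -342.5, 266.3]
tcp_rot: [179.6, -0.5, 0.0]
ft_force: [1.1, -0.4, 1.3]
finger_gap: 85.5
grip_force: 0.0
```

Request:
apply_moves(
  steps=[
    [1,0,0,0,0,0,0],
    [1,0,0,0,0,0,0],
    [1,0,0,0,0,0,0],
    [1,0,0,0,0,0,0],
    [1,0,0,0,0,0,0],
    [1,0,0,0,0,0,0],
    [1,0,0,0,0,0,0],
    [1,0,0,0,0,0,0],
  ],
)

```text
time: 32.9
tool_pos: [474.6, -340.5, 258.8]
tcp_rot: [-180.0, 0.0, 0.0]
ft_force: [0.1, 0.3, 0.2]
finger_gap: 85.3
grip_force: 0.0
```

```bash
python3 -c "
from w import *
rim((474.5,-340),181)"
```

```text
tcp [ 474.6 -340.5  258.8] n 1334
circ [ 474.1 -341.2] 31.3 bbox [ 443.7 -371.3] [ 505.2 -310.5] mid [ 474.4 -340.9] z 179.0
 rim z +x,+y,-x,-y [np.float64(179.7), np.float64(179.7), np.float64(179.5), np.float64(179.8)]
```

Request:
apply_moves(
  steps=[
    [1,6.5,-43,0,0,0,0],
    [1,6.5,-43,0,0,0,0],
    [1,6.5,-43,0,0,0,0],
    [1,6.5,-43,0,0,0,0],
    [1,6.5,-43,0,0,0,0],
    [1,6.5,-43,0,0,0,0],
    [1,6.5,-43,0,0,0,0],
    [1,6.5,-43,0,0,0,0],
  ],
)

```text
time: 33.75
tool_pos: [526.5, 5.3, 259.1]
tcp_rot: [180.0, -0.0, 0.0]
ft_force: [1.2, -0.7, -0.2]
finger_gap: 85.1
grip_force: 0.0
```

Request:
apply_moves(
  steps=[
    [1,6.5,-43,0,0,0,0],
    [1,6.5,-43,0,0,0,0],
    [1,0,0,45,0,0,0],
    [1,0,0,45,0,0,0],
    [1,0,0,10,0,0,0],
    [1,0,0,0,0,0,0],
    [1,0,0,0,0,0,0],
    [1,0,0,0,0,0,0],
  ],
)

```text
time: 34.55
tool_pos: [541.3, 89.3, 161.9]
tcp_rot: [-180.0, -0.3, -0.0]
ft_force: [0.9, 1.1, 1.1]
finger_gap: 85.1
grip_force: 0.0
```

Request:
apply_moves(
  steps=[
    [1,0,0,0,0,0,0],
    [1,0,0,0,0,0,0],
    [1,0,0,0,0,0,0],
    [1,0,0,0,0,0,0],
    [1,0,0,0,0,0,0],
    [1,0,0,0,0,0,0],
    [1,0,0,0,0,0,0],
    [1,0,0,0,0,0,0],
  ],
)

```text
time: 35.35
tool_pos: [539.3, 89.5, 158.7]
tcp_rot: [-180.0, 0.0, 0.0]
ft_force: [-0.3, -0.7, 0.1]
finger_gap: 85.4
grip_force: 0.0
```

```bash
python3 -c "
from w import *
find((540,88),11,tol=5,rad=40)
find((540,88),28,tol=5,rad=30)"
```

```text
tcp [539.3  89.5 158.7] n 3443
circ [540.7  88.5] 31.1 bbox [511.4  58.6] [570.9 117.9] mid [541.1  88.3] z 9.3
tcp [539.3  89.5 158.7] n 371
circ [540.9  88.2] 9.1 bbox [532.8  80. ] [549.6  96.5] mid [541.2  88.2] z 27.1
```

Request:
apply_moves(
  steps=[
    [1,1.6,1.3,40,0,0,0],
    [1,0,0,40,0,0,0],
    [1,0,0,40,0,0,0],
    [1,0,0,23,0,0,0],
    [1,0,0,0,0,0,0],
    [1,0,0,0,0,0,0],
    [1,0,0,0,0,0,0],
    [1,0,0,0,0,0,0],
  ],
)

```text
time: 36.25
tool_pos: [542.9, 88.3, 18.1]
tcp_rot: [-180.0, -0.2, 0.0]
ft_force: [-0.3, -0.3, 0.5]
finger_gap: 85.6
grip_force: 0.0
```

Request:
apply_moves(
  steps=[
    [-1,0,0,0,0,0,0],
    [-1,0,0,0,0,0,0],
    [-1,0,0,0,0,0,0],
    [-1,0,0,0,0,0,0],
    [-1,0,0,0,0,0,0],
    [-1,0,0,0,0,0,0],
    [-1,0,0,0,0,0,0],
    [-1,0,0,0,0,0,0],
  ],
)

```text
time: 37.05
tool_pos: [541.1, 88.2, 16.0]
tcp_rot: [180.0, -0.0, 0.0]
ft_force: [-1.5, -0.6, 4.2]
finger_gap: 16.1
grip_force: 39.1
```

Request:
apply_moves(
  steps=[
    [-1,0,0,-20,0,0,0],
    [-1,0,0,-40,0,0,0],
    [-1,0,0,-40,0,0,0],
    [-1,0,0,-40,0,0,0],
    [-1,0,0,-40,0,0,0],
    [-1,0,0,-40,0,0,0],
    [-1,-6.7,42.8,0,0,0,0],
    [-1,-6.7,42.8,0,0,0,0],
  ],
)

```text
time: 37.85
tool_pos: [528.4, 2.5, 237.6]
tcp_rot: [180.0, -0.2, 0.2]
ft_force: [1.0, -0.7, -2.0]
finger_gap: 16.0
grip_force: 39.1
```

Request:
apply_moves(
  steps=[
    [-1,-6.7,42.8,0,0,0,0],
    [-1,-6.7,42.8,0,0,0,0],
    [-1,-6.7,42.8,0,0,0,0],
    [-1,-6.7,42.8,0,0,0,0],
    [-1,-6.7,42.8,0,0,0,0],
    [-1,-6.7,42.8,0,0,0,0],
    [-1,-6.7,42.8,0,0,0,0],
    [-1,-6.7,42.8,0,0,0,0],
  ],
)

```text
time: 38.65
tool_pos: [473.5, -341.5, 235.3]
tcp_rot: [-180.0, 0.0, 0.0]
ft_force: [0.7, -0.1, 0.3]
finger_gap: 16.0
grip_force: 39.1
```

Request:
apply_moves(
  steps=[
    [-1,0,0,0,0,0,0],
    [-1,0,0,0,0,0,0],
    [-1,0,0,0,0,0,0],
    [-1,0,0,0,0,0,0],
    [-1,0,0,0,0,0,0],
    [-1,0,0,0,0,0,0],
    [-1,0,0,0,0,0,0],
    [-1,0,0,0,0,0,0],
  ],
)

```text
time: 39.45
tool_pos: [474.3, -339.6, 235.9]
tcp_rot: [180.0, -0.0, 0.0]
ft_force: [0.2, 0.1, -0.8]
finger_gap: 15.6
grip_force: 39.2
```

Run:
```python
from w import *
s,d,T=find(tuple(r.sense()["tool_pos"][:2]),r.sense()["tool_pos"][2]-6,rad=36,tol=5,name="w4")
w=cloud(d,T).reshape(-1,3);p=s["tool_pos"];m=(np.hypot(w[:,0]-p[0],w[:,1]-p[1])<30)&(abs(w[:,2]-p[2]+6)<6);g=w[m]
print("plane slopes",np.linalg.lstsq(np.c_[g[:,:2]-p[:2],np.ones(len(g))],g[:,2],rcond=None)[0].round(3))
```

```text
tcp [ 474.3 -339.6  235.9] n 6945
circ [ 474.  -339.8] 31.2 bbox [ 444.2 -369.6] [ 504.5 -310. ] mid [ 474.4 -339.8] z 229.2
plane slopes [  0.    -0.   229.23]
```

View pics/w4.png

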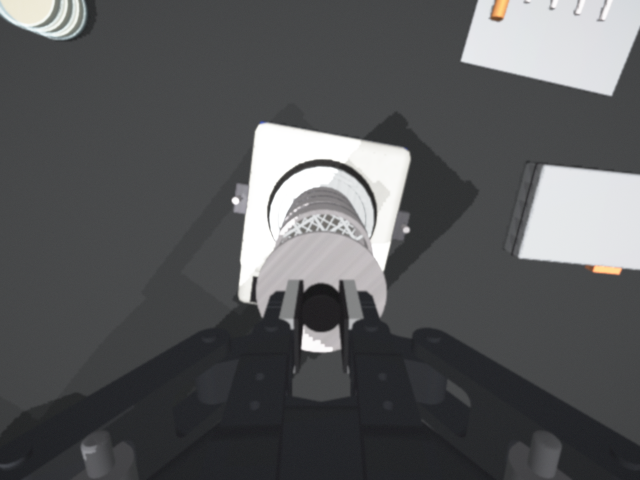

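The lid hangs level, with its knob at (320,307), over the stack at (321,225).

Request:
apply_moves(
  steps=[
    [-1,0,1.1,20,0,0,0],
    [-1,0,0,12,0,0,0],
    [-1,0,0,5,0,0,0],
    [-1,0,0,4,0,0,0],
    [-1,0,0,2.5,0,0,0],
    [-1,0,0,1,0,0,0],
    [-1,0,0,0,0,0,0],
    [-1,0,0,0,0,0,0],
  ],
)

```text
time: 40.3
tool_pos: [474.4, -341.1, 191.8]
tcp_rot: [180.0, -0.0, 0.0]
ft_force: [0.6, 0.7, -0.5]
finger_gap: 15.7
grip_force: 39.2
```

Request:
apply_moves(
  steps=[
    [-1,0,0,0.5,0,0,0],
    [-1,0,0,0.3,0,0,0],
    [-1,0,0,0,0,0,0],
    [-1,0,0,0,0,0,0],
    [-1,0,0,0,0,0,0],
    [-1,0,0,0,0,0,0],
    [-1,0,0,0,0,0,0],
    [-1,0,0,0,0,0,0],
  ],
)

```text
time: 41.1
tool_pos: [474.2, -340.9, 190.5]
tcp_rot: [180.0, -0.0, 0.0]
ft_force: [0.6, 0.7, -1.0]
finger_gap: 16.2
grip_force: 39.2
```

Request:
apply_moves(
  steps=[
    [-1,0,0,0.5,0,0,0],
    [-1,0,0,0.5,0,0,0],
    [-1,0,0,0,0,0,0],
    [-1,0,0,0,0,0,0],
    [-1,0,0,0,0,0,0],
    [-1,0,0,0,0,0,0],
    [-1,0,0,0,0,0,0],
    [-1,0,0,0,0,0,0],
  ],
)

```text
time: 41.9
tool_pos: [474.3, -341.0, 189.9]
tcp_rot: [180.0, -0.0, 0.0]
ft_force: [-1.3, 1.9, 5.1]
finger_gap: 16.1
grip_force: 39.7
```

Seated. Release, rise and verify.

Request:
apply_moves(
  steps=[
    [1,0,0,0,0,0,0],
    [1,0,0,0,0,0,0],
    [1,0,0,0,0,0,0],
    [1,0,0,0,0,0,0],
    [1,0,0,0,0,0,0],
    [1,0,0,0,0,0,0],
    [1,0,0,0,0,0,0],
    [1,0,0,-20,0,0,0],
  ],
)

```text
time: 42.7
tool_pos: [472.7, -339.7, 206.4]
tcp_rot: [-179.8, 0.3, 0.0]
ft_force: [-0.9, -0.1, -0.8]
finger_gap: 85.5
grip_force: 0.0
```

Request:
apply_moves(
  steps=[
    [1,0,0,-40,0,0,0],
    [1,0,0,-40,0,0,0],
    [1,0,0,-10,0,0,0],
    [1,0,0,0,0,0,0],
    [1,0,0,0,0,0,0],
    [1,0,0,0,0,0,0],
    [1,0,0,0,0,0,0],
    [1,0,0,0,0,0,0],
  ],
)

```text
time: 43.5
tool_pos: [473.8, -340.6, 298.1]
tcp_rot: [-179.9, 0.1, 0.0]
ft_force: [-0.0, -0.3, 0.2]
finger_gap: 85.2
grip_force: 0.0
```

Run:
```python
from w import *
rim((474.5,-340.5),185)
d=r.snapshot("scene"); w=cloud(d).reshape(-1,3)
m=(np.hypot(w[:,0]-474,w[:,1]+340)<40)&(w[:,2]>100);print(np.nanpercentile(w[m][:,2],[50,99]))
u,v=proj(d,[474,-340,130]).astype(int)
c=d["color"][max(0,v-90):v+90,max(0,u-110):u+110];cv2.imwrite("pics/s5.png",cv2.resize(c,None,fx=3,fy=3,interpolation=cv2.INTER_CUBIC))
```

```text
tcp [ 473.8 -340.6  298.1] n 4290
circ [ 474.2 -341.1] 31.1 bbox [ 444.5 -370.7] [ 504.5 -311.5] mid [ 474.5 -341.1] z 183.3
 rim z +x,+y,-x,-y [np.float64(183.7), np.float64(183.7), np.float64(183.7), np.float64(183.8)]
[164.37527498 202.26840833]
```

View pics/s5.png

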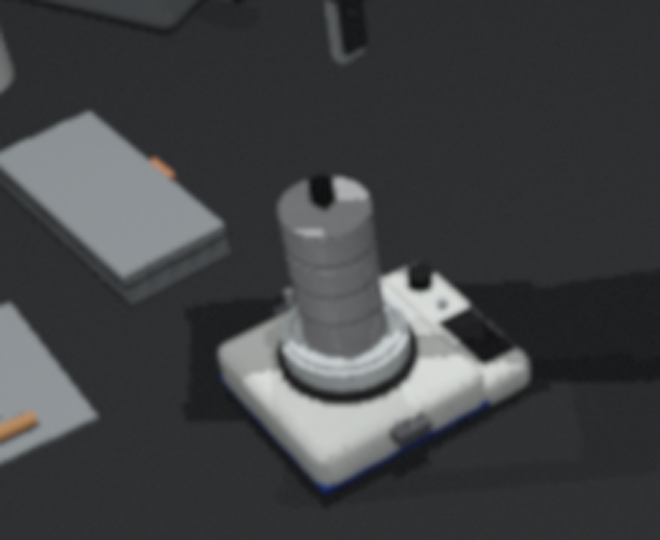

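The stack stands straight at about (330,265) with the lid on top. The lid is level, and its disc reads 183.7 against the 185 expected, which matches the camera's usual low bias of about 1.5 mm. The gripper is clear, so I'm handing in.

```bash
python3 -c "
from bench import r
print(r.hand_in())"
```

```text
the job is handed in; nothing more can be done
None
```

The sieve stack is on the shaker and handed in after about 44 s: receiver inside the rim, then fine, medium and coarse sieves, lid on top, each checked level and fully home by camera; I did not touch the dishes, jar or balance.

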